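# Take the sample cell out of the photometer and show it before the viewing light

### The job

The photometer's reading looks odd, so the sample cell inside it has to be looked at: swing the lid of the sample compartment right up so that it stays open, take the cell by its cap and draw it straight up out of its well. Keep the cell upright, carry it to the viewing light and hold it a few centimetres in front of the middle of the lit face, clear of the light. Finish while still holding it there, with the lid left open and the light and the glassware around left standing where they are.

Things in the scene. Friction and masses are not known exactly. Their poses are not given: they have to be found in the camera images.
- photometer: Bench photometer, fixed: white case 255 long (x -135 to +120), 200 wide; origin on the bench surface, z up, x from the sloped keypad at the front to the back, y along its width. Behind the keypad a flat deck 100 above the bench (x -35 to +120). The cell well is in the deck at x = +20, y = 0: a round hole 26.5 wide, 53 deep, under the black lid.
- lid (a joint): Angle of the lid, rad: 0 shut (flat on the deck), growing as its front edge swings up and back, stop at 1.9 (leaning backwards past upright). A stiff hinge: it stays at whatever angle it is left. About 1.5 N at the tab lifts it.
- lid_hinge (a point): Middle of the lid's hinge line, at the back of the lid, 101 above the bench, at x = +85, y = 0 of the photometer; the hinge line runs along the photometer's y axis. Axes as the photometer's.
- lid_tab (a point): Centre of the lid's pull tab, a tongue 26 wide (along photometer y), 9 thick, 37 out from the top of the hood's front; free end 15 beyond this point, hood 22 behind it. Lid: black hood 115 long, 84 wide, 40 high. Shut, this point is 137 in front of the hinge line and 34.5 above it; it turns with the lid. Free room left, right and 40 below; gripped left and right it can turn between the fingers.
- cell_center (a point): Centre of the sample cell, half-way up (40 above its underside), z along its axis. A round glass vial 24 across and 56 long with a black round screw cap 30 across and 24 high on top, 80 high in all, about 45 g. It stands upright in the well under the lid with only the cap showing: cap from 16 to 40 above this point, underside of the cap 3 above the deck.
- light_face (a point): Centre of the viewing light's lit face, 68 above the bench; x straight out of the face, y along its width, z up. A loose upright panel (0.9 kg): opal white lit face 154 wide, 90 high, in a metal frame 176 wide, top 120 above the bench, 20 thick. Two feet bars, 12 high, at its left and right ends, stick out 64 in front of the face. The face looks roughly away from the robot.
- viewing_light: The same viewing light; origin on the bench midway between its feet, axes as of the lit face.
- flask: Conical glass flask 72 across and 101 high, loose bystander; origin under its middle.
- dropper_bottle: Amber dropper bottle 42 across and 92 high, loose bystander; origin under its middle.
- beaker: Open glass beaker 66 across and 72 high, loose bystander; origin under its middle.
Not all that is in view belongs to the job. Of the things like the viewing_light, leave any that is black, green or pink; of the rest the larger one is meant.

How it is judged:
By the outcome, as a careful person would: the job done as asked, in the order asked, and still so for the second after the job is handed in, while the arm keeps its last pose, push and grip.
It also fails if it takes over 58 s, if anything falls off the work surface, if the arm or the gripper's body presses on something with over 40 N, if the wrist force passes 120 N, or if a joint passes its speed limit or range.

### The arm

A 6-joint arm with a two-finger parallel gripper is mounted at the origin on the work surface. World frame = base frame: x ahead of the robot, y to its left, z up, the work surface at z = 0. Lengths are in mm, angles in rad, forces in N, time in s.
With the tool pointing down it reaches from about 300 to 750 mm from the base axis. Payload 8.5 kg.
Tool frame: the origin (TCP) lies midway between the tips of the shut fingers; the grasp point (between the pads) lies 19 mm behind it; z points along the fingers, x is the direction in which the jaws open and shut, and the axes are right-handed (so a half turn about z gives the same grasp; the last joint's range is limited). The gripper opens to 88 mm and grips with 3 to 60 N. Pads are 18 mm wide; open, the fingers measure 123 mm over their backs; the gripper's body (75 mm by 187 mm) begins 45 mm behind the grasp point.
Start: joints at [-1.536, 0.381, 1.297, -0, 1.464, -0.215], TCP at [135.961, -532.912, 238.748] pointing down, gripper open.
Joint ranges: [-3.11, 3.11], [-0.89, 2.33], [0.22, 2.48], [-1.42, 4.56], [0.17, 2.85], [-2.88, 2.88]. Speed limits (rad/s): [2.39, 2.39, 3.14, 3.14, 3.14, 3.14].

### API

Orientations are given as a rotation vector (axis times angle).
In Python, from cell import arm gives the robot as it stands. Calls block until the motion is done:
- arm.reach(position, orientation): joint-space move of the TCP to a pose.
- arm.line_to(position, ori=None, vel=150, force_limit=None): straight line of the TCP; ori=None keeps the orientation; vel is the mean speed in mm/s. With force_limit (N) it stops when the force on the tool has changed by that much, and returns True; else False.
- arm.move_j(angles): joint-space move.
- arm.gripper_to(opening, newtons=None): finger opening in mm; newtons is the grip in N (None keeps the last); returns when the fingers have stopped.
- arm.hold(seconds).
- arm.ik(position, orientation): joint angles nearest the present ones, or None.
- arm.snapshot(name): name is "side" or "top" or "wrist"; returns a dict with "img" (480x640x3 uint8, red, green, blue), "vertical_fov" (degrees; the focal length in pixels is half the picture's height over the tangent of half this angle, whatever the lens; pixels are square), "cx", "cy" (the principal point, pixels), "dist_coeffs" ([k1, k2, p1, p2, k3] as OpenCV has them; the pictures are not rectified), "position" and "attitude" of the camera in the world; the wrist camera has in their place "mount" (4x4, takes a point from camera to tool coordinates, whose origin is the TCP and whose axes are the tool frame's). Camera axes: x right, y up, looking along -z (the intrinsics and any distortion apply to the point x, -y, -z); pixel columns grow to the right and rows downward; lengths in mm; the calibration is good to about 2 mm. A picture is of the moment at which its call begins: read the wrist's pose just before it. There is no depth.
A pose or a line that the arm cannot do raises arm.IKError and nothing moves.
- arm.close_job(): hands the job in, once; it reports no verdict.
Readings, each from a call of its own:
- arm.get_time(): time.
- arm.get_joints(): joint angles.
- arm.get_joint_velocities(): joint speeds.
- arm.get_joint_efforts(): joint torques, N m.
- arm.get_eef_pos(): TCP position.
- arm.get_eef_rot(): TCP orientation.
- arm.get_force(): force on the tool from outside, world axes, zero at the start.
- arm.get_torque(): the same for the moment, N m.
- arm.get_width(): finger opening in mm.
Only numpy, scipy, OpenCV 4.12 (cv2) and the standard library are available. Lean on these libraries where they do the work, as an engineer would, in place of code of your own. Each camera call takes 0.05 s, during which the arm holds its last target. There are 200 camera calls.

## Working session

There is one attempt and no reset: what is moved stays moved. The work goes in short steps, each a Python script; the robot and the scene stay as the last script left them, time stands still between calls to the robot, and variables do not carry over. Pictures are saved under pics/ and viewed, about 8 in all and at most 12, crops included, and the job is handed in when it is done.

```bash
ls; mkdir -p pics; python3 - <<'E'
from cell import arm
import cv2,pickle
for n in ("side","top"):
    s=arm.snapshot(n); pickle.dump(s,open(f"pics/{n}.pkl","wb"))
    cv2.imwrite(f"pics/{n}1.png",s["img"][:,:,::-1])
    print(n,{k:v for k,v in s.items() if k!="img"})
print(arm.get_time(),arm.get_eef_rot())
E
```

```text
pics
side {'vertical_fov': 48.618766506109985, 'cx': 315.6403190122211, 'cy': 233.6906841254813, 'dist_coeffs': array([0.00033676, 0.        , 0.        , 0.        , 0.        ]), 'position': array([432.04761273, 631.99803161, 809.32386931]), 'attitude': array([ 0.12662162, -1.14579305, -2.75327851])}
top {'vertical_fov': 43.08997190947435, 'cx': 319.78560169879427, 'cy': 239.45998493211874, 'dist_coeffs': array([0.02846209, 0.        , 0.        , 0.        , 0.        ]), 'position': array([ 486.85837889,  -72.15740987, 1579.93483757]), 'attitude': array([ 0.03377529, -0.02358329, -1.58459451])}
0.1 [-2.48008215e+00  1.92691206e+00  1.29226614e-03]
```

View pics/top1.png

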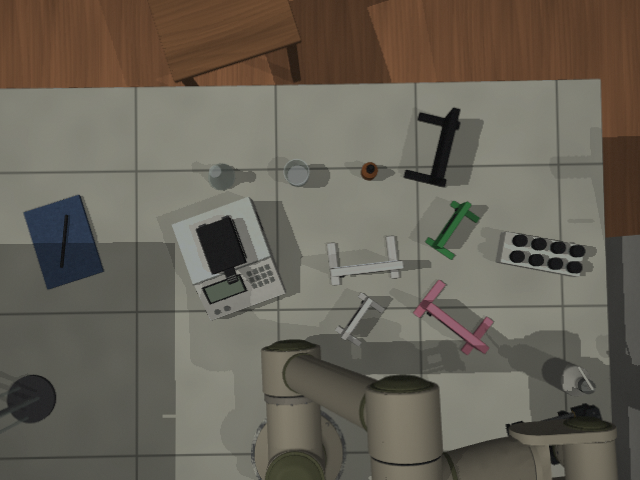

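View pics/side1.png

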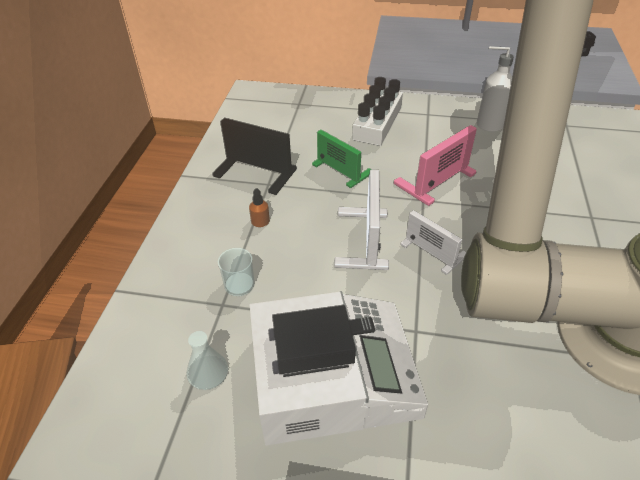

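The top view shows the photometer at about (228,258), with its keypad towards the robot and the tab near (232,277). The large white light is at (365,265), its feet and face pointing away from the robot. The side view agrees; the small white, green, pink and black panels are decoys.

```bash
cat > h.py <<'E'
import numpy as np,cv2,pickle
from scipy.spatial.transform import Rotation as R
from cell import arm
def K(s):
    f=240/np.tan(np.radians(s["vertical_fov"])/2)
    return np.array([[f,0,s["cx"]],[0,f,s["cy"]],[0,0,1.]])
def pose(s):  # camera-to-world R,t
    if "mount" in s:
        M=np.array(s["mount"]);Rt=R.from_rotvec(s["rot"]).as_matrix()
        return Rt@M[:3,:3],Rt@M[:3,3]+s["pos"]
    return R.from_rotvec(s["attitude"]).as_matrix(),np.array(s["position"])
def cast(s,px,z):
    p=cv2.undistortPoints(np.array(px,float).reshape(-1,1,2),K(s),s["dist_coeffs"])[:,0]
    Rc,t=pose(s);d=np.c_[p[:,0],-p[:,1],-np.ones(len(p))]@Rc.T
    return t+d*((z-t[2])/d[:,2])[:,None]
def proj(s,P):
    Rc,t=pose(s);q=(np.array(P,float).reshape(-1,3)-t)@Rc
    return cv2.projectPoints(q*[1,-1,-1],np.zeros(3),np.zeros(3),K(s),s["dist_coeffs"])[0][:,0]
def wrist(name):
    pos,rot=np.array(arm.get_eef_pos()),np.array(arm.get_eef_rot())
    s=arm.snapshot("wrist");s["pos"]=pos;s["rot"]=rot
    pickle.dump(s,open(f"pics/{name}.pkl","wb"));cv2.imwrite(f"pics/{name}.png",s["img"][:,:,::-1]);return s
def load(n): return pickle.load(open(f"pics/{n}.pkl","rb"))
def down(jaw):  # tool down, jaw axis at world angle jaw
    x=np.array([np.cos(jaw),np.sin(jaw),0]);z=np.array([0,0,-1.]);return R.from_matrix(np.c_[x,np.cross(z,x),z]).as_rotvec()
E
python3 - <<'E'
from h import *
s=load("top");im=s["img"].astype(int)
def show(mask,roi,name,z):
    m=np.zeros(mask.shape,np.uint8);x0,y0,x1,y1=roi;m[y0:y1,x0:x1]=mask[y0:y1,x0:x1]
    c=max(cv2.findContours(m,0,2)[0],key=cv2.contourArea);b=cv2.boxPoints(cv2.minAreaRect(c))
    P=cast(s,b,z);print(name,cv2.contourArea(c),b.round().tolist(),P.round()[:,:2].tolist(),"c",P.mean(0).round(),"sides",np.linalg.norm(P[1]-P[0]).round(),np.linalg.norm(P[2]-P[1]).round())
g=im.sum(2)
show(g<150,(185,205,255,290),"lid",141)
show(im.min(2)>165,(160,190,295,325),"case",100)
show(im.min(2)>165,(315,225,415,295),"light",120)
print("deck back corners",cast(s,[[173,226],[251,197]],100).round(), "front",cast(s,[[212,320],[285,292]],40).round())
print("light bar ends top",cast(s,[[331,272],[402,267]],120).round(),"foot tips",cast(s,[[332,243],[391,237]],12).round())
for n,px,z in (("flask",(221,176),60),("beaker",(297,172),60),("drop",(370,170),60)): print(n,cast(s,[px],z).round())
w=wrist("w0");print(w["mount"].round(3).tolist(),w["vertical_fov"],w["dist_coeffs"])
E
```

```text
lid 1868.5 [[195.0, 227.0], [231.0, 214.0], [256.0, 285.0], [221.0, 298.0]] [[572.0, 232.0], [602.0, 147.0], [434.0, 88.0], [405.0, 173.0]] c [503. 160. 141.] sides 90.0 178.0Traceback (most recent call last):
  File "<stdin>", line 9, in <module>
  File "<stdin>", line 5, in show
ValueError: max() iterable argument is empty
```

```bash
python3 - <<'E'
from h import *
s=load("top")
print("deck back corners",cast(s,[[173,226],[251,197]],100).round(), "front",cast(s,[[212,320],[285,292]],40).round())
print("lid back corners",cast(s,[[195,227],[231,214]],141).round())
print("light bar ends top",cast(s,[[331,272],[402,267]],120).round(),"foot tips",cast(s,[[332,243],[391,237]],12).round())
for n,px,z in (("flask",(221,176),60),("beaker",(297,172),60),("drop",(370,170),60)): print(n,cast(s,[px],z).round())
w=wrist("w0");print(w["mount"].round(3).tolist(),w["vertical_fov"],w["dist_coeffs"])
E
```

```text
deck back corners [[579. 294. 100.]
 [647. 104. 100.]] front [[344. 212.  40.]
 [411.  27.  40.]]
lid back corners [[573. 232. 141.]
 [603. 147. 141.]]
light bar ends top [[ 462.  -89.  120.]
 [ 471. -259.  120.]] foot tips [[ 535.  -94.   12.]
 [ 548. -246.   12.]]
flask [[705. 183.  60.]]
beaker [[713.  -8.  60.]]
drop [[ 715. -191.   60.]]
[[1.0, 0.001, -0.0, 0.31], [0.001, -0.947, -0.322, -85.363], [-0.0, 0.322, -0.947, -146.57], [0.0, 0.0, 0.0, 1.0]] 64.64768687288948 [-0.04039791  0.          0.          0.          0.        ]
```

```bash
python3 - <<'E'
from h import *
for p,j in (((440,-172,300),93),((481,152,340),109.7)):
    q=arm.ik(p,down(np.radians(j))); q2=arm.ik(p,down(np.radians(j-180))); print(q,q2)
try:
    arm.reach((440,-172,300),down(np.radians(93)));wrist("wl")
    arm.reach((481,152,340),down(np.radians(109.7)));wrist("wp")
except arm.IKError as e: print("IK",e)
print(arm.get_time(),arm.get_joints())
a=cv2.imread("pics/wl.png");b=cv2.imread("pics/wp.png")
cv2.imwrite("pics/wlp.png",np.vstack([a,b])[:,:] if 0 else cv2.resize(np.vstack([a,b]),(400,600)))
E
```

```text
[-6.24000821e-01  2.01959447e-01  1.37799889e+00 -4.44089210e-16
  1.56163432e+00 -2.24715703e+00] [-6.24000821e-01  2.01959447e-01  1.37799889e+00 -4.44089210e-16
  1.56163432e+00  8.94435628e-01]
[ 7.09892578e-02  2.44675256e-01  1.20851970e+00 -4.44089210e-16
  1.68839770e+00 -1.84363693e+00] [ 7.09892578e-02  2.44675256e-01  1.20851970e+00 -4.44089210e-16
  1.68839770e+00  1.29795572e+00]
3.2667 [ 6.88926371e-02  2.44898191e-01  1.20891837e+00 -2.41617071e-04
  1.68828661e+00 -1.84388914e+00]
```

View pics/wp.png

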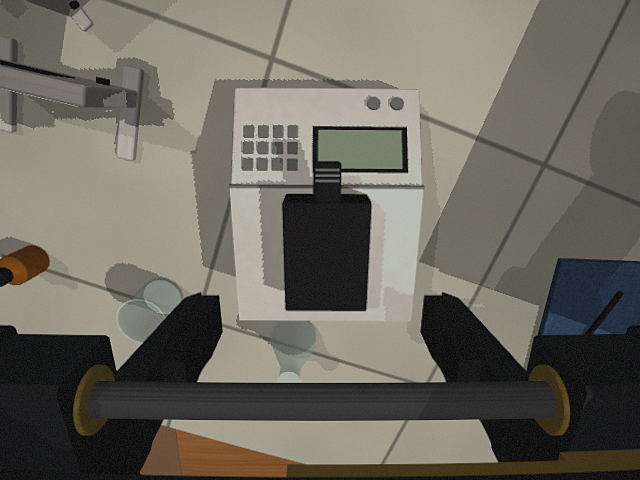

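View pics/wl.png

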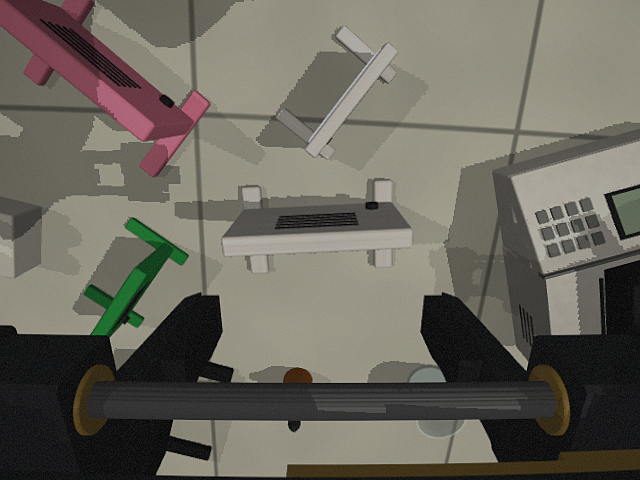

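Wrist views. Photometer: deck step line (231,187)–(423,187), back corners (240,320) and (417,320), tab end (327,162), hood (284–371, 204–310). Light: bright top strip, front edge (224,256)–(412,247), back edge (222,238)–(412,230).

```bash
python3 - <<'E'
from h import *
s=load("wp")
d=cast(s,[[231,187],[423,187],[240,320],[417,320]],100);print("deck",d.round(1).tolist())
print("widths",np.linalg.norm(d[0]-d[1]),np.linalg.norm(d[2]-d[3]),"len",np.linalg.norm((d[0]+d[1]-d[2]-d[3])/2))
def fit(model,obs):
    m,o=model.mean(0),obs.mean(0);H=(model-m).T@(obs-o);a=np.arctan2(H[0,1]-H[1,0],H[0,0]+H[1,1])
    Rm=np.array([[np.cos(a),-np.sin(a)],[np.sin(a),np.cos(a)]]);t=o-Rm@m
    print(np.degrees(a),t,"res",(obs-model@Rm.T-t).round(1).tolist());return a,t,Rm
a,t,Rm=fit(np.array([[-35,-100],[-35,100],[120,-100],[120,100.]]),d[:,:2])
T=lambda x,y:(Rm@[x,y]+t).round(1)
print("hinge",T(85,0),"tab",T(-52,0),"cell",T(20,0))
# tab from black mask above the step line
g=s["img"].max(2)
for v in range(158,204,6):
    r=np.where(g[v,300:360]<70)[0]+300; print(v,r.min() if len(r) else None,r.max() if len(r) else None,end="; ")
e=cast(s,[[327.5,162],[327.5,200]],140);print("\ntab end/root",e.round(1).tolist(),"expected",T(-67,0),T(-30,0))
print("expected tab px",proj(s,[[*T(-67,0),140],[*T(-52,0),140],[*T(-30,0),140],[*T(20,0),141]]).round())
s=load("wl");l=cast(s,[[224,256],[412,247],[222,238],[412,230]],120)
print("light top",l.round(1).tolist(),np.linalg.norm(l[0]-l[1]),np.linalg.norm(l[0]-l[2]))
b=cast(s,[[412,247],[224,256]],120)
v=(b[0]-b[1])[:2];n=np.array([v[1],-v[0]])/np.linalg.norm(v);print("face mid",b.mean(0),"normal",n,np.degrees(np.arctan2(n[1],n[0])))
f=cast(s,[[268,272],[375,266],[250,272],[393,265]],12);print("foot tips",f.round(1).tolist())
q=b.mean(0)[:2]
print("expect foot tip line offset", [(float((p[:2]-q)@n)) for p in f])
E
```

```text
deck [[504.6, 60.2, 100.0], [438.2, 246.7, 100.0], [652.3, 111.1, 100.0], [583.2, 305.4, 100.0]]
widths 197.9878251041868 206.1824426957458 len 156.2698293567515
19.932569149755718 [504.63044796 166.35906117] res [[-1.2, -0.2], [0.6, -1.7], [0.8, -2.2], [-0.1, 4.1]]
hinge [584.5 195.3] tab [455.7 148.6] cell [523.4 173.2]
158 313 317; 164 313 340; 170 313 359; 176 314 340; 182 313 340; 188 313 340; 194 300 359; 200 300 359; 
tab end/root [[442.9, 143.0, 140.0], [475.8, 154.9, 140.0]] expected [441.6 143.5] [476.4 156.1]
expected tab px [[329. 161.]
 [329. 177.]
 [328. 201.]
 [329. 252.]]
light top [[489.0, -260.2, 120.0], [471.4, -87.6, 120.0], [471.4, -261.5, 120.0], [455.2, -89.7, 120.0]] 173.5178129431115 17.583707859271648
face mid [ 480.1962071  -173.89269298  120.        ] normal [0.99486456 0.1012151 ] 5.809145895296547
foot tips [[551.2, -233.5, 12.0], [536.5, -100.9, 12.0], [552.4, -256.0, 12.0], [534.0, -78.7, 12.0]]
expect foot tip line offset [64.65638656441455, 63.36039439062851, 63.534539965942, 63.181478625365195]
```

Everything agrees within about 2 mm: tab at (457,148), deck sizes, and feet 64 mm ahead of the face. Next I open the lid.

```bash
cat >> h.py <<'E'
A=np.radians(19.9);U=np.array([np.cos(A),np.sin(A)]);O=np.array([505.,165.])
PH=lambda x,z:np.array([*(O+x*U),z])
JP=down(A+np.pi/2)
def lidpt(th,out=5,tip=15):
    c,s=np.cos(th),np.sin(th);r=137+out
    return PH(85-r*c+34.5*s,101+r*s+34.5*c-tip)
E
python3 - <<'E'
from h import *
ths=np.linspace(0,1.84,15)
assert all(arm.ik(lidpt(t),JP) is not None for t in ths)
arm.gripper_to(50,10)
arm.reach(lidpt(0)+[0,0,60],JP)
print("hit",arm.line_to(lidpt(0),vel=80,force_limit=8))
print(arm.gripper_to(25-10,10),arm.get_width(),arm.get_force())
if 20<arm.get_width()<32:
    for t in ths[1:]:
        h=arm.line_to(lidpt(t),vel=110,force_limit=30); print(round(t,2),h,np.round(arm.get_force(),1),round(arm.get_width(),1))
        if h: break
wrist("lid1");s=arm.snapshot("side");cv2.imwrite("pics/side2.png",s["img"][:,:,::-1]);print(arm.get_time())
E
```

```text
hit False
False 25.8124055777456 [-0.5155398   3.95225267  2.55203845]
0.13 False [-2.   3.2 -0. ] 26.1
0.26 False [-3.   2.7  1.7] 26.1
0.39 False [-4.3  2.9  2.4] 25.8
0.53 False [-3.   2.4  2.6] 25.7
0.66 False [-1.4  0.6  2.8] 25.8
0.79 False [-0.1 -0.4  0.9] 26.2
0.92 False [ 1.6 -3.3  0.1] 25.9
1.05 False [ 3.1 -4.1 -1.5] 25.7
1.18 False [ 3.1 -6.7 -1.5] 26.2
1.31 False [ 3.2 -6.2 -1.9] 25.9
1.45 False [ 2.3 -7.8 -1.1] 25.8
1.58 False [ 3.5 -6.7 -1.6] 25.9
1.71 False [ 3.7 -8.4 -2.4] 25.8
1.84 False [ 2.5 -8.6 -3.2] 26.4
10.7
```

View pics/side2.png

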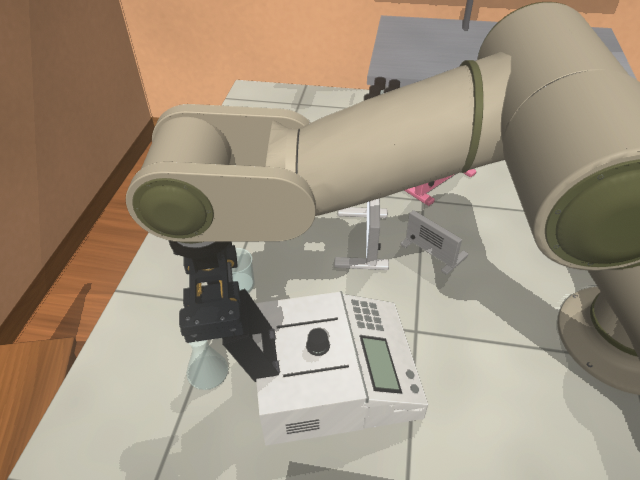

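The lid is open past upright with the cap showing at (318,340). I release it and look at the cap from the wrist.

```bash
python3 - <<'E'
from h import *
arm.gripper_to(50,10)
p=lidpt(1.84); arm.line_to(p+[0,0,70],vel=150)
arm.reach(PH(-20,300),JP); arm.hold(0.3)
s=wrist("cap");print(arm.get_time(),np.round(arm.get_force(),1))
c=proj(s,[PH(20,127)])[0];print("expected cap px",c)
m=(s["img"].max(2)<75).astype(np.uint8);x,y=c.astype(int);r=70
mm=np.zeros_like(m);mm[max(0,y-r):y+r,max(0,x-r):x+r]=m[max(0,y-r):y+r,max(0,x-r):x+r]
for k in cv2.findContours(mm,0,2)[0]:
    if cv2.contourArea(k)>150: print(cv2.contourArea(k),cv2.boundingRect(k),cv2.minEnclosingCircle(k))
E
```

```text
12.9417 [-0.6 -0.2  0.9]
expected cap px [321.79659827 253.81667154]
1251.5 (278, 305, 85, 18) ((320.0, 317.26666259765625), 42.2659797668457)
272.5 (379, 296, 12, 27) ((384.5, 309.0), 14.115694046020508)
306.0 (251, 296, 14, 27) ((257.5, 309.0), 14.534542083740234)
1207.0 (302, 227, 38, 42) ((320.5, 247.5), 20.988191604614258)
155.5 (272, 205, 6, 96) ((274.5, 252.5), 47.56584167480469)
```

View pics/cap.png

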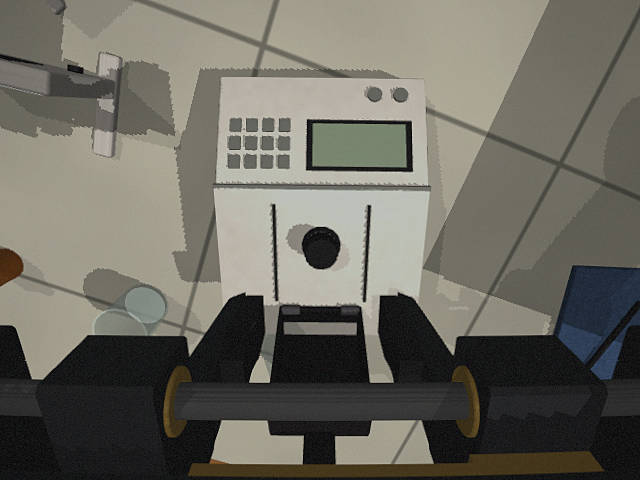

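The cap centre is at about (321,251), some 2 mm nearer the keypad than predicted. I grasp it there and draw it up.

```bash
python3 - <<'E'
from h import *
s=load("cap");c=cast(s,[[321,251]],127)[0];d=c[:2]-O;print("cap",c.round(1),"in photometer",(d@U).round(1),(d@[-U[1],U[0]]).round(1))
c=(c+PH(20,127))/2
p=np.array([c[0],c[1],104.])
arm.reach(p+[0,0,90],JP)
print("hit",arm.line_to(p,vel=90,force_limit=8),arm.get_eef_pos()[2])
arm.gripper_to(20,20);print(arm.get_width(),np.round(arm.get_force(),1))
if 27<arm.get_width()<33:
    print("hit",arm.line_to(p+[0,0,25],vel=50,force_limit=15),np.round(arm.get_force(),1))
    print("hit",arm.line_to(p+[0,0,145],vel=120,force_limit=20),np.round(arm.get_force(),1),arm.get_width(),arm.get_eef_pos())
s=arm.snapshot("side");cv2.imwrite("pics/side3.png",s["img"][:,:,::-1]);print(arm.get_time())
E
```

```text
cap [521.5 170.2 127. ] in photometer 17.3 -0.7
hit False 104.59055421112583
29.67213213013178 [ 0.1 -0.3  2.1]
hit False [-0.7 -0.7 -0.6]
hit False [ 0.5 -0.1 -1.4] 29.430553391468735 [522.37414952 170.97391449 248.26073118]
16.9083
```

View pics/side3.png

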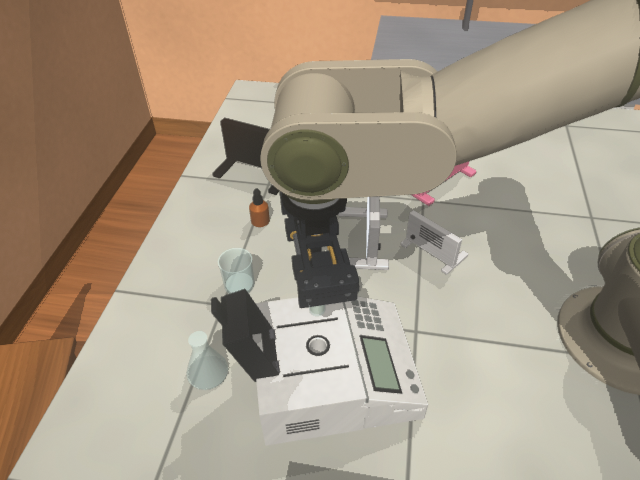

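The well is empty and the cell hangs upright under the gripper at (318,310), with the lid still open. Next I carry it to the light.

```bash
python3 - <<'E'
from h import *
a=np.radians(5.8);n=np.array([np.cos(a),np.sin(a)]);q=np.array([480.2,-173.9])+45*n
ori=down(a+np.pi/2)
arm.line_to([*q,248],ori=ori,vel=120)
print(np.round(arm.get_force(),1),arm.get_width())
print("hit",arm.line_to([*q,85.6],vel=60,force_limit=8)); arm.hold(0.5)
print(np.round(arm.get_force(),1),arm.get_width(),arm.get_eef_pos(),q,arm.get_time())
for k in("side","top"):
    s=arm.snapshot(k);pickle.dump(s,open(f"pics/{k}4.pkl","wb"));cv2.imwrite(f"pics/{k}4.png",s["img"][:,:,::-1])
im=cv2.imread("pics/side4.png");cv2.imwrite("pics/s4.png",np.vstack([im[80:480,130:530]]).repeat(1,0))
cv2.imwrite("pics/s4.png",cv2.resize(im[80:380,150:550],(800,600),interpolation=cv2.INTER_CUBIC))
wrist("wend")
E
```

```text
[-0.3  0.4 -0.3] 29.44860298859835
hit False
[ 0.4 -0.1 -0.6] 29.209753285367302 [ 524.96653629 -169.36397046   85.59544252] [ 524.9696319  -169.35246663] 23.25
```

View pics/s4.png

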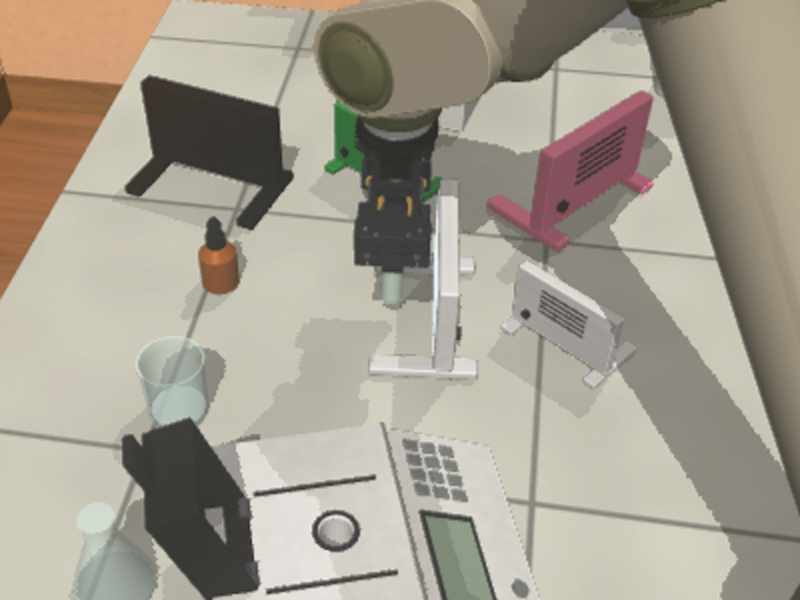

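View pics/wend.png

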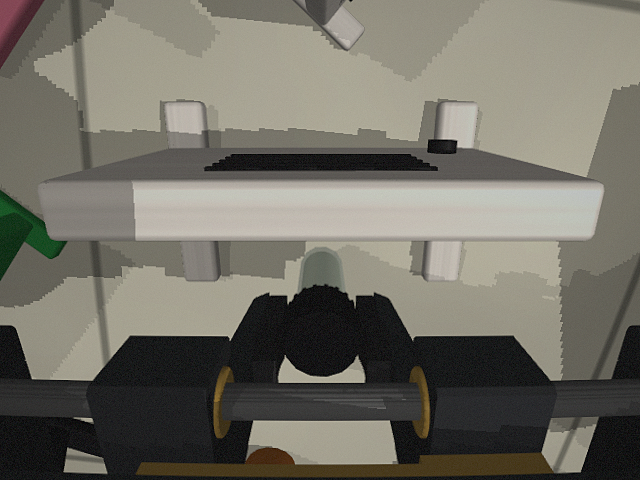

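The cell is centred on the panel (320 against 321), the panel is parallel and untouched, the bystanders stand and the lid is open. One check of the gap, then I hand in.

```bash
python3 - <<'E'
from h import *
s=load("wend");print("front edge",cast(s,[[45,239],[595,239]],120).round(1).tolist())
print(arm.get_width(),np.round(arm.get_force(),1),arm.get_time());arm.close_job()
E
```

```text
front edge [[489.3, -261.8, 120.0], [471.6, -87.0, 120.0]]
29.269076321984382 [0.  0.4 0. ] 23.4
the job is handed in; nothing more can be done
```

I opened the lid to about 1.84 rad, and it stayed there when released. I then took the cell by its cap, drew it straight up out of the well and carried it upright to the large white viewing light. I handed the job in at 23.4 s with the cell still held there.

- **Cell position:** by calculation the cell's axis is 45 mm in front of the middle of the lit face and its centre about 68 mm above the bench. I did not measure that height directly.
- **Alignment:** the last wrist picture shows the cell centred on the panel to within a pixel or two. The panel's front edge measured within 2 mm of where it was before, so the light did not move.
- **Grip and contact:** the fingers were 29.3 mm apart on the 30 mm cap, and the tool force was about 0.4 N, so nothing was touching.
- **Surroundings:** the last side picture shows the lid open, the well empty, and the flask, beaker and dropper bottle standing where they were.
- **One disagreement:** the cap measured about 3 mm nearer the keypad than the photometer fit predicted. I grasped midway between the two, and the cell came out without resistance.

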